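# Blank off the vacuum port: cap it, swing the clamp ring shut and cam it tight

## Robot

A 6-joint arm with a two-finger parallel gripper is mounted at the origin on a cart in front of the work surface, level with it; the furniture and walls round the work are solid. World frame = base frame: x ahead of the robot, y to its left, z up, the work surface at z = 0. Lengths are in m, angles in degrees, forces in N, time in s.
With the tool pointing down it reaches from about 0.375 to 0.9 m from the base axis. Payload 3.1 kg.
Tool frame: the origin (TCP) lies between the finger pads; the fingertips stand 11 mm ahead of it and the grasp point (between the pads) lies 8 mm behind it; z points along the fingers, y is the direction in which the jaws open and shut (so a half turn about z gives the same grasp; the last joint's range is limited). The gripper opens to 87 mm and grips with 3 to 60 N. Pads are 19 mm wide; open, the fingers measure 117 mm over their backs; the gripper's body (75 mm by 190 mm) begins 51 mm behind the grasp point.
Start: joints at [-76.175, 30.224, 82.088, -0, 67.689, -10.227], TCP at [0.255, -0.571, 0.234] pointing down, gripper open.
Joint ranges: [-176.69, 176.69], [-43.24, 126.21], [12.49, 139.97], [-82, 262], [0, 151.66], [-163.58, 163.58]. Speed limits (degrees/s): [159.86, 159.86, 180, 180, 180, 180].

## Interface

Orientations are given as a 3x3 rotation matrix whose columns are the frame's x, y, z axes.
In Python, from rig import bot, vision gives the robot as it stands. The module is installed in compiled form; this text tells all that it offers.
- The arm moves only by the tool jog_arm, never from a script. Its argument "rows" is a list of rows, each an object with "dp": the shift along the tool's x, y, z in mm, a list of three; "turn": the turn, a rotation vector about the tool's x, y, z in degrees, a list of three; "grip": the opening, from 0 (shut) to 1 (fully open). A call has 1 to 10 rows; each row is the pose to reach, as a shift and turn from the pose commanded when the call began, along the tool's axes at that moment; what a row does not reach only later rows make up. A row lasts 1/10 s, in which the tool goes at most 50 mm and 8.59 degrees, less where a joint would pass 70% of its speed; a pose out of reach is approached as far as the arm can. A call with a gripper value outside its range is refused whole. The fingers move at their own pace and stop on an object; the grip force is fixed at half the most. Time passes only in rows, so rows that repeat a pose let the fingers close. It gives the time, the measured TCP pose, the force and the opening at its end, in the units of the state.
- bot.read_state(): the state, without advancing time (a new reading comes with each control period).
- vision.capture(name): name is "scene" or "top" or "wrist"; returns (picture, depth): 420x560x3 uint8, red, green, blue; 420x560 float32, m along the optical axis (not along the pixel's ray), 0 where there is no reading.
- vision.camera_info(name): a dict with "vertical_fov" (degrees; the focal length in pixels is half the picture's height over the tangent of half this angle, whatever the lens; pixels are square), "cx", "cy" (the principal point, pixels), "position" and "rotation" of the camera in the world. Camera axes: x right, y down, z forward; pixel columns grow to the right and rows downward; lengths in m; the calibration is good to about 2 mm. The wrist camera is an equidistant fisheye: a pixel r from the principal point sees the ray r / f radians off the axis. A picture is of the moment at which its call begins: read the wrist's pose just before it. camera_info takes no time and is no camera call; for the wrist camera it gives the pose at the moment of the call.
- bot.hand_in(): hands the job in, once; it reports no verdict.
The state is a dict: "time_s": time; "joint_positions": joint angles; "qvel": joint speeds; "tau": joint torques, N m; "position": TCP position; "tcp_rot": TCP orientation; "force": force on the tool from outside, world axes, zero at the start; "moment": the same for the moment, N m; "opening": opening from 0.0 (shut) to 1.0 (fully open).
Only numpy, scipy, OpenCV 4.12 (cv2) and the standard library are available. Lean on these libraries where they do the work, as an engineer would, in place of code of your own. Each camera call takes 0.05 s, during which the arm holds its last target.

## Task

Blank off the bench's vacuum port: set the loose flanged cap, knob up, squarely onto the port's flange with its spigot in the bore, then swing the hinged clamp ring shut round both flanges by the upright grip on its front half. Then swing the cam lever round by its own grip so that its hook runs behind the roller, pressing steadily until it resists with about 8 N at the grip, and leave it latched there; how far the lever turns before it is that tight differs each time, so go by feel. Force nothing, and do not shift the roll of tape.

Things in the scene. Friction and masses are not known exactly. Their poses are not given: they have to be found in the camera images.
- cap_knob (a point): Loose cap, 220 g: aluminium flange (64 mm across, 6 mm thick), plain black round knob on top (30 mm diameter), tapered spigot beneath (14 mm deep, 29 mm across at the tip, 34.4 at the flange). Stands upright on its spigot. This point: the knob's centre, on the cap's axis, 44 mm above the spigot's tip, 30 mm above the flange's underside, 16 mm below the knob's top. z is the cap's axis, up
- flange_cap: The same cap; origin at the centre of the spigot's tip, 14 mm below the flange's underside, z up its axis. When the cap is seated this point lies 14 mm below port_face, in the bore
- port_face (a point): Centre of the upper face of the fixed port's flange, 70 mm above the bench: an aluminium pipe stub standing on a steel base plate, flange 64 mm across, bore 39 mm. Its frame (z up) is called the port frame: the jaw hinge is at +y, the ends of the jaws that latch are at -y, the front jaw lies on the -x side
- vacuum_port: The same fixed port with the whole clamp on it; origin under the pipe's axis at bench height, axes as port_face
- clamp_hinge (a point): The vertical hinge pin of both clamp halves, at port frame (0, 55 mm)
- front_jaw (a joint): Opening angle of the front half of the clamp ring, rad: 0 shut, about 0.6 at the start, 0.75 the stop. The ring is 87 mm across, its top at z = 84 mm. Seen from above it turns counter-clockwise about clamp_hinge to shut. It stays where it is left; 2 to 4 N at its grip moves it, and at 0 it meets a hard stop
- rear_jaw (a joint): Opening angle of the rear half, rad: geared to the front one at the hinge, always the same value, so that pushing the front jaw moves both. Seen from above it turns clockwise to shut. It carries the cam lever's pivot
- front_jaw_grip (a point): Upright black pin on the front jaw, 14 mm diameter, from z = 75 to 130 mm; this point is on its axis at z = 110 mm. 110 mm from clamp_hinge; with the jaw shut it is at port frame (-70, -30 mm)
- cam_lever (a joint): Angle of the cam lever relative to the rear jaw, rad: 1.4 to 1.7 (open) at the start, falls as it is swung shut, clockwise from above. Jaws shut: its hook passes behind the roller from about 1.1, grows tight somewhere between 0.05 and 0.65 (the roller's nut is set differently each time); 0 is the last stop. Free it takes 1 N at the grip, then about 3 N more per 0.1 rad. Stays where left
- cam_lever_pivot (a point): The lever's vertical pivot on the end of the rear jaw, at z = 84 mm; at port frame (40, -105 mm) with the jaws shut
- cam_lever_grip (a point): Upright black pin at the end of the cam lever, 14 mm diameter, from z = 92 to 132 mm; this point is on its axis at z = 112 mm, 105 mm from the pivot. With the jaws shut and lever angle q it lies from the pivot in the direction 197 degrees + q, counter-clockwise from the port frame's x
- cam_hook: The dark curved hook wall of the cam lever, 14 mm high, 52 to 64 mm from the pivot; origin on the pivot's axis at bench height. It bears on the 10 mm steel roller on the end of the front jaw, which is sprung (60 N per mm). 8 N at the grip draws the roller with about 22 N; a little is lost as the lever is let go
- brown_tape_mid (a point): Bystander: a loose roll of brown tape, 113 mm across and 48 mm high, lying near the cap (the two may change places); the point is its centre

How it is judged:
By the outcome, as a careful person would: the job done as asked, in the order asked, and still so for the second after the job is handed in, with the robot touching nothing.
It also fails if it takes over 72 s, if anything falls off the work surface, if the arm or the gripper's body presses on something with over 40 N, if the wrist force passes 120 N, or if a joint passes its speed limit or range.

## Working session

There is one attempt and no reset: what is moved stays moved. The work goes in short steps, Python scripts to look and compute and a tool call to move; the robot and the scene stay as the last step left them, time stands still between calls to the robot, and variables do not carry over. Pictures are saved under pics/ and viewed, and the job is handed in when it is done.

Besides the shell and the picture viewer there is one more tool, called after ">>>" as name(argument=value, ...) on one line, values as JSON. jog_arm: Moves the arm, as the interface text tells. Its arguments: {"type":"object","properties":{"rows":{"type":"array"}},"required":["rows"]}

```bash
mkdir -p pics
cat > h.py <<'E'
import numpy as np, cv2
from rig import bot, vision
def snap(name,tag):
    info=vision.camera_info(name)
    p,d=vision.capture(name)
    cv2.imwrite(f'pics/{tag}.png',p[:,:,::-1]); np.savez(f'pics/{tag}.npz',p=p,d=d,**{k:np.array(v) for k,v in info.items()})
    return p,d,info
def load(tag):
    z=np.load(f'pics/{tag}.npz'); return z['p'],z['d'],{k:z[k] for k in ['vertical_fov','cx','cy','position','rotation']}
def ray(info,u,v,fish=False):
    f=210/np.tan(np.radians(info['vertical_fov']/2))
    x=(np.asarray(u,float)-info['cx'])/f;y=(np.asarray(v,float)-info['cy'])/f
    if fish:
        r=np.hypot(x,y)+1e-12; s=np.sin(r)/r; dd=np.stack([x*s,y*s,np.cos(r)],-1)
    else: dd=np.stack([x,y,np.ones_like(x)],-1)
    return dd@np.array(info['rotation']).T
def onplane(info,u,v,z,fish=False):
    d=ray(info,u,v,fish); o=np.array(info['position']); t=(z-o[2])/d[...,2]
    return o+d*t[...,None]
def cloud(d,info):
    v,u=np.mgrid[0:420,0:560]; r=ray(info,u,v); return np.array(info['position'])+r*d[...,None]
E
python3 - <<'E'
from h import *
np.set_printoptions(precision=4,suppress=True)
for n in ['scene','top','wrist']:
    p,d,i=snap(n,n+'0'); print(n,i)
print(bot.read_state())
E
```

```text
scene {'vertical_fov': 49.42338529171907, 'cx': 286.3726966837129, 'cy': 216.70464555750607, 'position': array([0.162 , 0.7072, 0.7118]), 'rotation': array([[-0.8604, -0.3193,  0.3973],
       [-0.5097,  0.5366, -0.6725],
       [ 0.0015, -0.7811, -0.6244]])}
top {'vertical_fov': 50.672256936699476, 'cx': 274.505825843132, 'cy': 205.21260616035366, 'position': array([0.4673, 0.0523, 0.951 ]), 'rotation': array([[-0.0026, -0.9963,  0.0862],
       [-0.9999,  0.0015, -0.013 ],
       [ 0.0128, -0.0862, -0.9962]])}
wrist {'vertical_fov': 65.70646984690485, 'cx': 273.49367965118074, 'cy': 209.7938621518901, 'position': array([ 0.3296, -0.5369,  0.3832]), 'rotation': array([[ 0.4072, -0.8717, -0.2727],
       [-0.9133, -0.3894, -0.1192],
       [-0.0022,  0.2976, -0.9547]])}
{'time_s': 0.15, 'joint_positions': array([-76.1763,  30.2663,  82.1396,  -0.0001,  67.6916, -10.2274]), 'qvel': array([ 0.0043, -0.1044, -0.181 ,  0.0305, -0.0145,  0.0135]), 'tau': array([ -0.0001, -44.0431, -17.6843,   0.0632,   0.0553,  -0.0001]), 'position': array([ 0.2546, -0.5702,  0.2328]), 'tcp_rot': array([[ 0.9132,  0.4076, -0.0004],
       [ 0.4076, -0.9132,  0.0017],
       [ 0.0003, -0.0017, -1.    ]]), 'force': array([-0.1477,  0.2214, -0.2037]), 'moment': array([-0.0104,  0.0511,  0.0031]), 'opening': 0.9963009738353541}
```

View pics/top0.png

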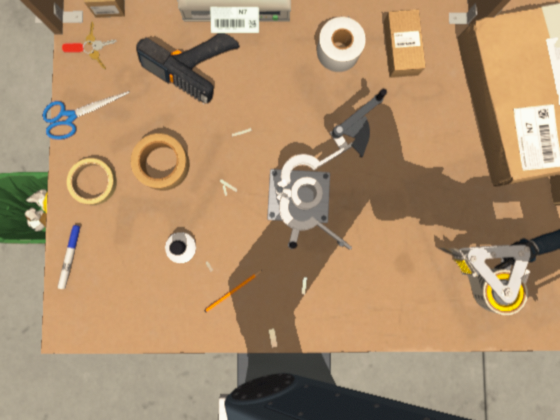

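View pics/scene0.png

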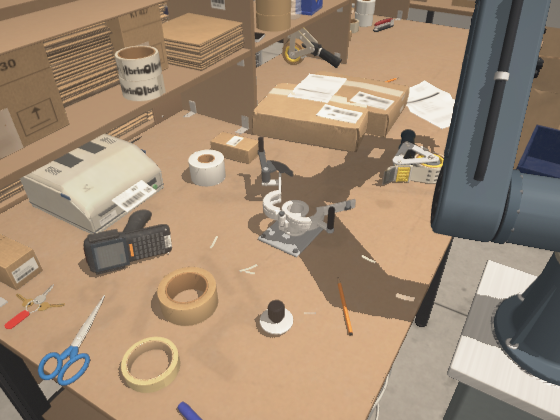

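Run:
```python
from h import *
p,d,i=load('top0')
cv2.imwrite('pics/topz.png',cv2.resize(p[75:275,235:435,::-1],(600,600),interpolation=cv2.INTER_CUBIC)[:600])
p,d,i=load('scene0')
cv2.imwrite('pics/scenez.png',cv2.resize(p[120:270,220:400,::-1],(720,600),interpolation=cv2.INTER_CUBIC))
p,d,i=load('top0')
cv2.imwrite('pics/capz.png',cv2.resize(p[120:280,120:280,::-1],(600,600),interpolation=cv2.INTER_CUBIC))
```

```text
(no output)
```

View pics/topz.png

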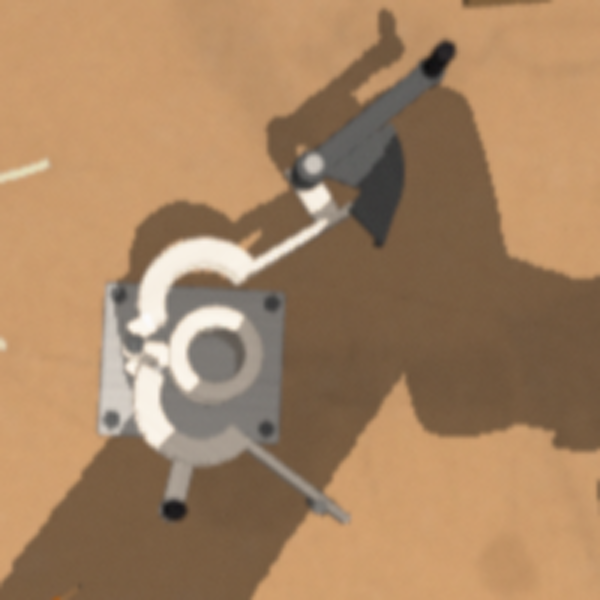

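View pics/scenez.png

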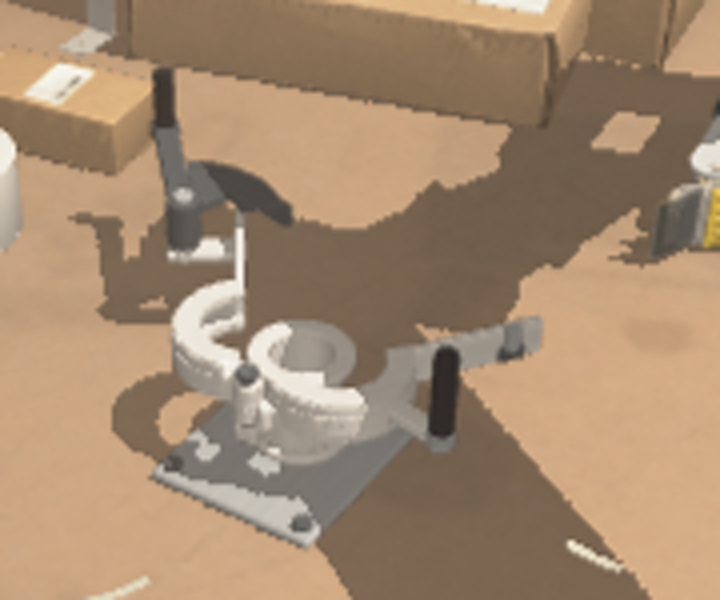

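View pics/capz.png

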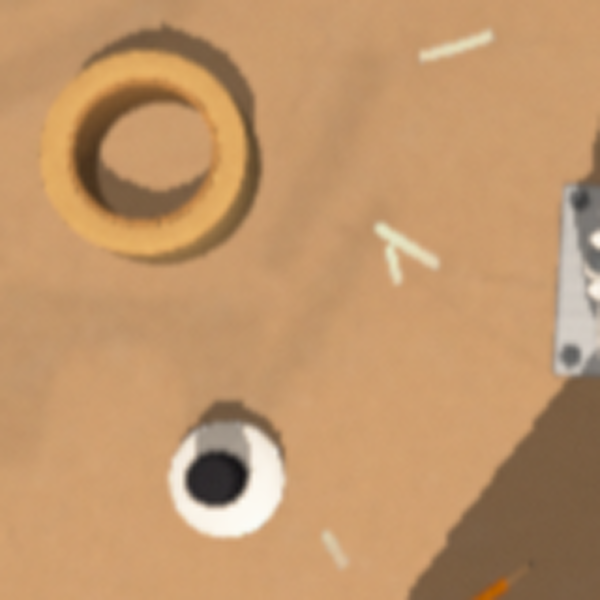

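View pics/wrist0.png

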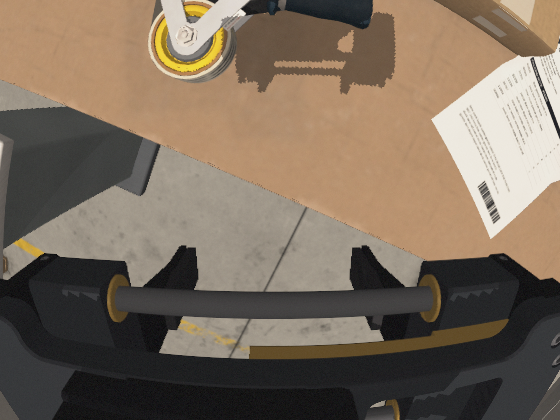

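Run:
```python
from h import *
np.set_printoptions(precision=4,suppress=True)
for n in ['top0','scene0']:
    p,d,i=load(n); P=cloud(d,i); g=p.astype(int)
    dark=(g.max(2)<60)
    def reg(nm,m):
        q=P[m]; print(n,nm,len(q),'med',np.median(q,0),'min',q.min(0),'max',q.max(0))
    def box(u0,u1,v0,v1):
        m=np.zeros((420,560),bool);m[v0:v1,u0:u1]=1;return m&(d>0)
    B=dict(top0=dict(knob=(160,200,228,268),fg=(280,305,230,255),lg=(370,395,85,110),flange=(285,330,170,212)),
     scene0=dict(knob=(260,295,295,325),fg=(322,340,200,235),lg=(252,272,130,160),flange=(275,325,190,240)))[n]
    for k,b in B.items():
        m=box(*b)
        if k=='flange':
            m&=(abs(P[...,2]-0.070)<0.004)&~dark
            q=P[m]; reg(k,m)
        else:
            m&=dark&(P[...,2]>0.02); reg(k,m)
            zt=np.percentile(P[m][:,2],97); m2=m&(P[...,2]>zt-0.005); reg(k+' top',m2)
    ta=box(*((125,195,130,195) if n=='top0' else (150,225,260,330)))&(abs(P[...,2]-.048)<.006); reg('tape',ta); q=P[ta]; print((q.min(0)+q.max(0))/2)
```

```text
top0 knob 150 med [0.461  0.2352 0.0592] min [0.4491 0.2223 0.0384] max [0.473  0.2491 0.0639]
top0 knob top 113 med [0.461  0.2359 0.0601] min [0.4491 0.2237 0.0579] max [0.473  0.2491 0.0639]
top0 fg 34 med [0.4646 0.0086 0.1293] min [0.4609 0.0019 0.1016] max [0.4702 0.0139 0.1326]
top0 fg top 30 med [0.4646 0.0078 0.1296] min [0.4609 0.0021 0.1273] max [0.4702 0.0132 0.1326]
top0 lg 65 med [ 0.7517 -0.1628  0.1226] min [ 0.7479 -0.1696  0.0976] max [ 0.7577 -0.159   0.1348]
top0 lg top 26 med [ 0.7542 -0.1651  0.1318] min [ 0.7479 -0.1696  0.1295] max [ 0.7577 -0.1596  0.1348]
top0 flange 494 med [ 0.5682 -0.024   0.0698] min [ 0.5379 -0.0544  0.066 ] max [0.6007 0.0199 0.0737]
top0 tape 1326 med [0.6374 0.2806 0.0471] min [0.583  0.2242 0.042 ] max [0.6983 0.3359 0.0525]
[0.6407 0.28   0.0472]
  return _methods._mean(a, axis=axis, dtype=dtype,
  ret = um.true_divide(
Traceback (most recent call last):
ValueError: zero-size array to reduction operation minimum which has no identity
```

```bash
python3 - <<'E' 2>/dev/null
from h import *
from scipy.optimize import least_squares
np.set_printoptions(precision=4,suppress=True)
p,d,i=load('top0'); P=cloud(d,i)
for u,v in [(339,129),(340,130),(337,131),(282,189),(281,188),(280,189),(283,190),(349,246),(340,243),(292,245),(293,244),(380,95),(270,170),(329,172)]: print((u,v),P[v,u],p[v,u])
m=np.zeros((420,560),bool);m[168:216,282:332]=1
m&=(abs(P[...,2]-.07)<.004)
m&=(np.hypot(P[...,0]-.567,P[...,1]+.024)<.05)
q=P[m][:,:2]
# fit annulus: maximise count inside
def cost(c,a=.0195,b=.032):
    r=np.hypot(q[:,0]-c[0],q[:,1]-c[1]); return np.sum(np.maximum(a-r,0)**1+np.maximum(r-b,0)**1)
from scipy.optimize import minimize
print(len(q),minimize(cost,[.567,-.024],method='Nelder-Mead').x)
# bore via deep points
mm=np.zeros((420,560),bool);mm[180:205,295:320]=1; mm&=P[...,2]<.055
print(mm.sum(), P[mm].mean(0))
v,u=np.nonzero(mm); pl=onplane(i,u,v,.07); print('bore rim ctr',(pl.min(0)+pl.max(0))/2,pl.mean(0),pl.max(0)-pl.min(0))
out=cv2.resize(p[160:225,260:360,::-1],(800,520),interpolation=cv2.INTER_NEAREST);cv2.imwrite('pics/tz2.png',out)
p,d,i=load('scene0'); P=cloud(d,i)
m=np.zeros((420,560),bool);m[185:245,265:330]=1
m&=(abs(P[...,2]-.07)<.004)
q=P[m][:,:2];q=q[np.hypot(q[:,0]-.567,q[:,1]+.024)<.04];print(len(q),minimize(cost,[.567,-.024],method='Nelder-Mead').x)
g=p.astype(int);dark=g.max(2)<70
for nm,b in dict(knob=(260,295,295,325),fg=(322,340,200,235),lg=(252,272,130,160)).items():
    mm=np.zeros((420,560),bool);mm[b[2]:b[3],b[0]:b[1]]=1;mm&=dark&(P[...,2]>.02)&(d>0)
    Q=P[mm];print(nm,len(Q),Q[:,2].max(),np.median(Q,0),np.median(Q[Q[:,2]>np.percentile(Q[:,2],96)-.006],0))
for u,v in [(281,213),(281,214),(280,212),(265,168),(266,169)]: print((u,v),P[v,u],p[v,u])
E
```

```text
(339, 129) [ 0.69   -0.0851  0.1025] [202 195 186]
(340, 130) [ 0.6877 -0.0869  0.1035] [202 195 186]
(337, 131) [ 0.6853 -0.0808  0.1049] [174 167 161]
(282, 189) [0.5732 0.0265 0.0936] [133 128 121]
(281, 188) [0.5753 0.0284 0.0919] [104 103 100]
(280, 189) [0.5732 0.0304 0.0933] [107 107 104]
(283, 190) [0.5723 0.0242 0.0845] [224 213 196]
(349, 246) [ 0.4622 -0.1043  0.0828] [159 143 129]
(340, 243) [ 0.4681 -0.0863  0.0858] [117 114 109]
(292, 245) [0.4646 0.0094 0.1283] [29 27 28]
(293, 244) [0.4665 0.0076 0.1288] [27 24 26]
(380, 95) [ 0.7502 -0.161   0.1259] [21 19 20]
(270, 170) [0.6246 0.0495 0.0096] [180 160 141]
(329, 172) [ 0.6221 -0.0788 -0.0022] [111  95  80]
498 [ 0.5688 -0.0228]
283 [ 0.5747 -0.028   0.0135]
bore rim ctr [ 0.57   -0.0243  0.07  ] [ 0.5683 -0.0232  0.07  ] [0.0484 0.0485 0.    ]
241 [ 0.5696 -0.0217]
```

View pics/tz2.png

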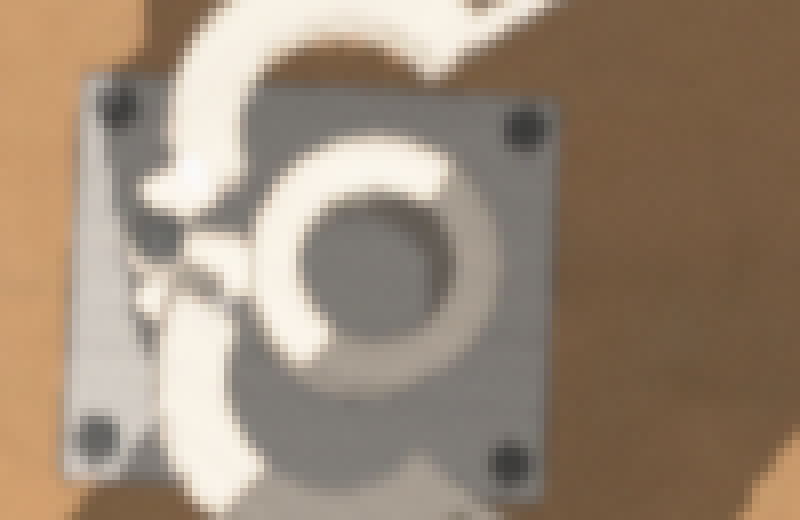

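```bash
cat > g.py <<'E'
from h import *
import sys
from scipy.spatial.transform import Rotation as Ro
np.set_printoptions(precision=4,suppress=True)
def go(x,y,z,yaw,s=None):
    s=s or bot.read_state(); R=np.array(s['tcp_rot']); p=np.array(s['position'])
    c,n=np.cos(np.radians(yaw)),np.sin(np.radians(yaw))
    T=np.array([[c,n,0],[n,-c,0],[0,0,-1]])
    print('dp',(R.T@(np.array([x,y,z])-p)*1000).round(1),'turn',Ro.from_matrix(R.T@T).as_rotvec(degrees=True).round(1))
def st():
    s=bot.read_state(); R=s['tcp_rot']; print('t',round(s['time_s'],2),'p',s['position'],'yaw',np.degrees(np.arctan2(R[1,0],R[0,0])).round(1),'F',s['force'].round(1),'op',round(s['opening'],3))
if __name__=='__main__':
    st()
    a=list(map(float,sys.argv[1:]))
    for k in range(0,len(a),4): go(*a[k:k+4])
E
python3 g.py 0.45 -0.25 0.24 90 0.461 0.236 0.15 90
python3 - <<'E'
from g import *
p,d,i=load('top0'); print(onplane(i,306.9,193.5,.07))
p,d,i=load('scene0');g=p.astype(int).max(2)
for nm,b in dict(knob=(260,295,295,325),fg=(322,340,200,235),lg=(252,272,130,160)).items():
    q=g[b[2]:b[3],b[0]:b[1]];print(nm,q.min(),(q<75).sum())
    m=np.zeros((420,560),bool);m[b[2]:b[3],b[0]:b[1]]=1;m&=(g<75);print(np.count_nonzero(d[m]))
    P=cloud(d,i);Q=P[m&(d>0)]
    if len(Q):print(np.median(Q,0),Q.max(0),np.median(Q[Q[:,2]>Q[:,2].max()-.006],0))
E
```

```text
t 0.15 p [ 0.2546 -0.5702  0.2328] yaw 24.1 F [-0.1  0.2 -0.2] op 0.996
dp [ 308.9 -212.8   -6.7] turn [ -0.1  -0.1 -65.9]
dp [ 517.  -651.9   84. ] turn [ -0.1  -0.1 -65.9]
[ 0.567 -0.024  0.07 ]
knob 72 101
100
[0.4575 0.2513 0.0449] [0.4722 0.255  0.0597] [0.464  0.2523 0.0564]
fg 46 137
136
[0.4636 0.0128 0.1087] [0.4728 0.0174 0.1332] [0.4638 0.0108 0.1303]
lg 62 53
53
[ 0.7534 -0.1602  0.1144] [ 0.7608 -0.1552  0.134 ] [ 0.7538 -0.1597  0.1327]
```

>>> jog_arm(rows=[{"dp": [309,-213,-7],"turn": [0,0,-66],"grip": 1},{"dp": [309,-213,-7],"turn": [0,0,-66],"grip": 1},{"dp": [309,-213,-7],"turn": [0,0,-66],"grip": 1},{"dp": [309,-213,-7],"turn": [0,0,-66],"grip": 1},{"dp": [309,-213,-7],"turn": [0,0,-66],"grip": 1},{"dp": [309,-213,-7],"turn": [0,0,-66],"grip": 1},{"dp": [517,-652,20],"turn": [0,0,-66],"grip": 1},{"dp": [517,-652,20],"turn": [0,0,-66],"grip": 1},{"dp": [517,-652,20],"turn": [0,0,-66],"grip": 1},{"dp": [517,-652,20],"turn": [0,0,-66],"grip": 1}])

```text
time_s: 1.15
position: [0.4288, -0.1136, 0.2298]
tcp_rot: [[-0.0, 1.0, 0.0], [1.0, 0.0, 0.0], [0.0, 0.0, -1.0]]
force: [1.3, 0.4, 0.8]
opening: 0.997
```

>>> jog_arm(rows=[{"dp": [348,33,0],"turn": [0,0,0],"grip": 1},{"dp": [348,33,0],"turn": [0,0,0],"grip": 1},{"dp": [348,33,0],"turn": [0,0,0],"grip": 1},{"dp": [348,33,0],"turn": [0,0,0],"grip": 1},{"dp": [348,33,0],"turn": [0,0,0],"grip": 1},{"dp": [348,33,0],"turn": [0,0,0],"grip": 1},{"dp": [348,33,80],"turn": [0,0,0],"grip": 1},{"dp": [348,33,80],"turn": [0,0,0],"grip": 1},{"dp": [348,33,80],"turn": [0,0,0],"grip": 1},{"dp": [348,33,80],"turn": [0,0,0],"grip": 1}])

```text
time_s: 2.15
position: [0.461, 0.2324, 0.1492]
tcp_rot: [[-0.002, 1.0, -0.003], [1.0, 0.002, -0.001], [-0.001, -0.003, -1.0]]
force: [0.3, 0.2, 1.3]
opening: 0.997
```

Run:
```python
from g import *
st(); snap('wrist','w1')
```

```text
t 2.15 p [0.461  0.2324 0.1492] yaw 90.1 F [0.3 0.2 1.3] op 0.997
```

View pics/w1.png

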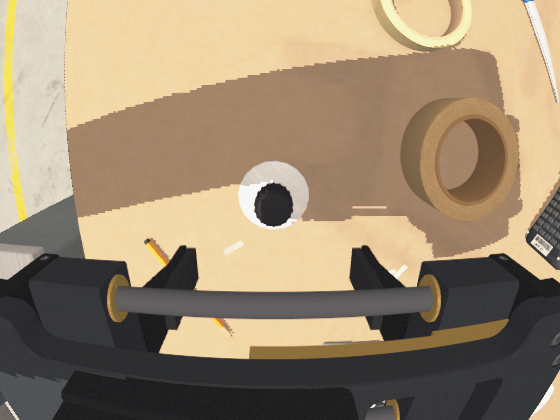

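```bash
python3 - <<'E'
from g import *
p,d,i=load('w1')
print(onplane(i,np.array([238,309,273.,273]),np.array([197,197,161,230.]),.020,True))
g=p.max(2);m=np.zeros((420,560),np.uint8);m[175:230,245:305]=g[175:230,245:305]<80
n,l,s,c=cv2.connectedComponentsWithStats(m);k=1+np.argmax(s[1:,4]);print(s[k],c[k])
# top disc of knob: depth
f=210/np.tan(np.radians(i['vertical_fov']/2))
v,u=np.nonzero(l==k); dd=d[v,u]
r=ray(i,u,v,True); fz=r@np.array(i['rotation'])[:,2]; Q=np.array(i['position'])+r*(dd/fz)[:,None]
T=Q[Q[:,2]>.056];print(len(T),(T.min(0)+T.max(0))/2,T.mean(0),T.max(0)-T.min(0))
E
python3 g.py .461 .236 .041 90
```

```text
[[0.4288 0.2392 0.02  ]
 [0.4922 0.2394 0.02  ]
 [0.46   0.2716 0.02  ]
 [0.4601 0.2078 0.02  ]]
[ 255  183   38   44 1272] [273.2594 204.5645]
1025 [0.4602 0.2704 0.1778] [0.4601 0.2413 0.0595] [0.0282 0.0887 0.2436]
t 2.2 p [0.462  0.2321 0.1504] yaw 90.1 F [-0.9 -0.1 -1.1] op 0.999
dp [  4.   -1.  109.4] turn [0.  0.  0.1]
```

>>> jog_arm(rows=[{"dp": [6.5,-1.5,40],"turn": [0,0,0],"grip": 1},{"dp": [6.5,-1.5,70],"turn": [0,0,0],"grip": 1},{"dp": [6.5,-1.5,95],"turn": [0,0,0],"grip": 1},{"dp": [6.5,-1.5,109],"turn": [0,0,0],"grip": 1},{"dp": [6.5,-1.5,109],"turn": [0,0,0],"grip": 0.2},{"dp": [6.5,-1.5,109],"turn": [0,0,0],"grip": 0.2},{"dp": [6.5,-1.5,109],"turn": [0,0,0],"grip": 0.2},{"dp": [6.5,-1.5,109],"turn": [0,0,0],"grip": 0.2},{"dp": [6.5,-1.5,109],"turn": [0,0,0],"grip": 0.2},{"dp": [6.5,-1.5,109],"turn": [0,0,0],"grip": 0.2}])

```text
time_s: 3.2
position: [0.4605, 0.239, 0.0414]
tcp_rot: [[-0.001, 1.0, 0.001], [1.0, 0.001, 0.0], [0.0, 0.001, -1.0]]
force: [0.2, 0.7, -0.6]
opening: 0.539
```

```bash
python3 g.py
```

```text
t 3.2 p [0.4605 0.239  0.0414] yaw 90.1 F [ 0.2  0.7 -0.6] op 0.539
```

Still closing; wait, then lift.

>>> jog_arm(rows=[{"dp": [0,0,0],"turn": [0,0,0],"grip": 0.2},{"dp": [0,0,0],"turn": [0,0,0],"grip": 0.2},{"dp": [0,0,0],"turn": [0,0,0],"grip": 0.2},{"dp": [0,0,0],"turn": [0,0,0],"grip": 0.2},{"dp": [0,0,0],"turn": [0,0,0],"grip": 0.2},{"dp": [0,0,-30],"turn": [0,0,0],"grip": 0.2},{"dp": [0,0,-70],"turn": [0,0,0],"grip": 0.2},{"dp": [0,0,-110],"turn": [0,0,0],"grip": 0.2},{"dp": [0,0,-150],"turn": [0,0,0],"grip": 0.2},{"dp": [0,0,-150],"turn": [0,0,0],"grip": 0.2}])

```text
time_s: 4.2
position: [0.4635, 0.2399, 0.1957]
tcp_rot: [[-0.001, 1.0, 0.011], [1.0, 0.001, 0.003], [0.003, 0.011, -1.0]]
force: [0.6, 0.0, -1.3]
opening: 0.332
```

Run:
```python
from g import *
st(); snap('wrist','w2')
```

```text
t 4.2 p [0.4635 0.2399 0.1957] yaw 90.1 F [ 0.6  0.  -1.3] op 0.332
```

View pics/w2.png

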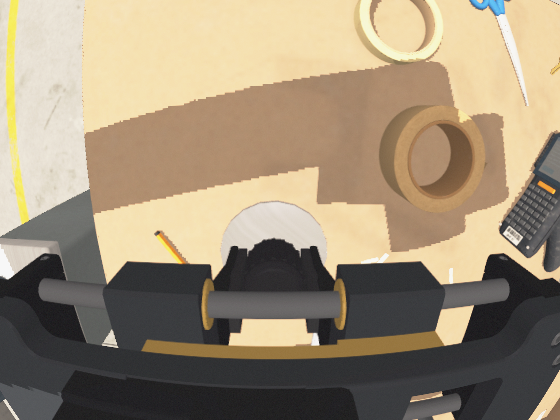

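```bash
python3 - <<'E'
from g import *
p,d,i=load('w2')
g=p.astype(int);m=((g.max(2)-g.min(2))<28)&(g.max(2)>120);m[:195]=0;m[275:]=0;m[:,:210]=0;m[:,335:]=0
n,l,s,c=cv2.connectedComponentsWithStats(m.astype(np.uint8));k=1+np.argmax(s[1:,4]);print(s[k])
cs,_=cv2.findContours((l==k).astype(np.uint8),cv2.RETR_EXTERNAL,cv2.CHAIN_APPROX_NONE)
C=cs[0][:,0,:].astype(float)
# outer arc: upper hull
R=np.array([[-.001,1,.011],[1,.001,.003],[.003,.011,-1]]);tp=np.array([.4635,.2399,.1957])
W=onplane(i,C[:,0],C[:,1],.1747,True); L=(W-tp)@R*1000
from scipy.optimize import least_squares
def f(x): return np.clip(np.hypot(L[:,0]-x[0],L[:,1]-x[1])-32,-20,20)
r=least_squares(f,[0,0],loss='soft_l1',f_scale=.5); print(r.x, np.percentile(np.abs(f(r.x)),[30,50,70]))
E
python3 g.py .461 .0 .22 90 .569 -.0225 .22 90
```

```text
[ 221  201  106   66 3744]
[ 0.785 -0.284] [0.7848 1.698  9.768 ]
t 4.25 p [0.4618 0.2394 0.1932] yaw 90.1 F [-0.3 -0.8 -2.1] op 0.335
dp [-239.3   -0.9  -27.2] turn [ 0.3 -0.1  0.1]
dp [-262.   107.1  -26.6] turn [ 0.3 -0.1  0.1]
```

>>> jog_arm(rows=[{"dp": [-50,0,-37],"turn": [0,0,0],"grip": 0.2},{"dp": [-349,107,-37],"turn": [0,0,0],"grip": 0.2},{"dp": [-349,107,-37],"turn": [0,0,0],"grip": 0.2},{"dp": [-349,107,-37],"turn": [0,0,0],"grip": 0.2},{"dp": [-349,107,-37],"turn": [0,0,0],"grip": 0.2},{"dp": [-349,107,-37],"turn": [0,0,0],"grip": 0.2},{"dp": [-349,107,-37],"turn": [0,0,0],"grip": 0.2},{"dp": [-349,107,-37],"turn": [0,0,0],"grip": 0.2},{"dp": [-349,107,-37],"turn": [0,0,0],"grip": 0.2},{"dp": [-349,107,-37],"turn": [0,0,0],"grip": 0.2}])

```text
time_s: 5.25
position: [0.566, -0.11, 0.2254]
tcp_rot: [[0.001, 1.0, -0.005], [1.0, -0.001, 0.003], [0.002, -0.005, -1.0]]
force: [-1.3, 0.8, -2.3]
opening: 0.336
```

>>> jog_arm(rows=[{"dp": [0,0,0],"turn": [0,0,0],"grip": 0.2},{"dp": [0,0,0],"turn": [0,0,0],"grip": 0.2},{"dp": [0,0,0],"turn": [0,0,0],"grip": 0.2}])

```text
time_s: 5.55
position: [0.5672, -0.1087, 0.2277]
tcp_rot: [[-0.003, 1.0, -0.001], [1.0, 0.003, 0.0], [0.0, -0.001, -1.0]]
force: [-0.1, 0.4, -2.1]
opening: 0.335
```

Run:
```python
from g import *
st(); snap('wrist','w3'); st()
```

```text
t 5.55 p [ 0.5672 -0.1087  0.2277] yaw 90.2 F [-0.1  0.4 -2.1] op 0.335
t 5.6 p [ 0.5673 -0.1089  0.2279] yaw 90.1 F [-0.7  0.  -1.5] op 0.338
```

View pics/w3.png

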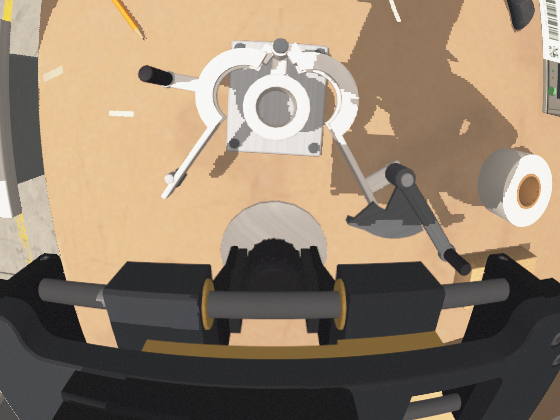

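Run:
```python
from g import *
p,d,i=load('w3'); cv2.imwrite('pics/w3z.png',cv2.resize(p[30:165,180:380,::-1],(800,540),interpolation=cv2.INTER_NEAREST))
```

```text
(no output)
```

View pics/w3z.png

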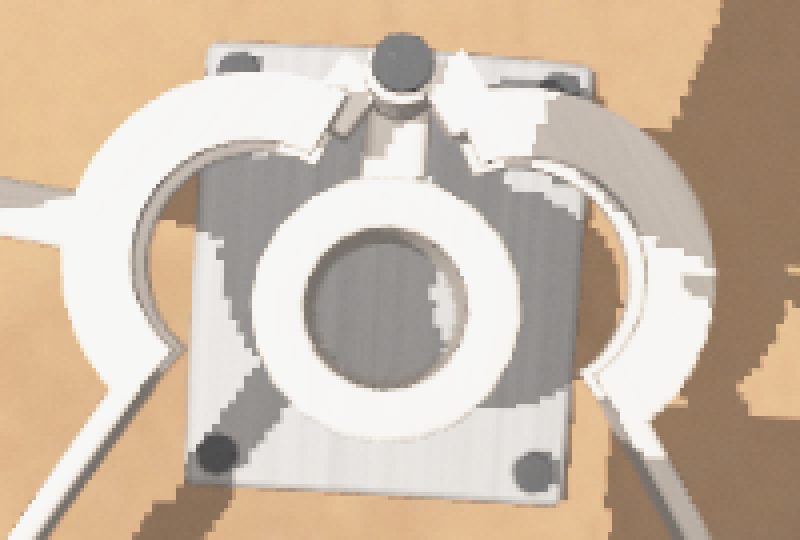

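```bash
python3 - <<'E'
from g import *
p,d,i=load('w3')
def w(us,vs,z): return onplane(i,180+np.array(us,float)/4,30+np.array(vs,float)/4,z,True)
a=w([252,520,386,386],[309,309,177,441],.07);print(a,(a[:2].mean(0)+a[2:].mean(0))/2)
a=w([303,468,386,386],[309,309,227,390],.07);print(a,(a[:2].mean(0)+a[2:].mean(0))/2)
print(w([401],[62],.093))
def w2(u,v,z): return onplane(i,np.array(u,float),np.array(v,float),z,True)
print('fg top',w2([148],[75],.13),'lg top',w2([460],[266],.132))
a=w([210,594,188,558],[45,68,483,505],.005);print(a)
print(np.degrees(np.arctan2(*(a[0]-a[2])[:2])),np.degrees(np.arctan2(*(a[1]-a[3])[:2])))
E
python3 g.py
```

```text
[[ 0.5381 -0.0221  0.07  ]
 [ 0.6008 -0.0219  0.07  ]
 [ 0.5694  0.0091  0.07  ]
 [ 0.5696 -0.0537  0.07  ]] [ 0.5695 -0.0222  0.07  ]
[[ 0.5501 -0.0223  0.07  ]
 [ 0.5886 -0.0222  0.07  ]
 [ 0.5694 -0.0029  0.07  ]
 [ 0.5695 -0.0416  0.07  ]] [ 0.5694 -0.0222  0.07  ]
[[0.5723 0.0323 0.093 ]]
fg top [[0.4682 0.0067 0.13  ]] lg top [[ 0.7465 -0.1594  0.132 ]]
[[ 0.5201  0.0565  0.005 ]
 [ 0.6287  0.0506  0.005 ]
 [ 0.5129 -0.0713  0.005 ]
 [ 0.6201 -0.0775  0.005 ]]
3.24456816186953 3.855695873251218
t 5.6 p [ 0.5673 -0.1089  0.2279] yaw 90.1 F [-0.7  0.  -1.5] op 0.338
```

>>> jog_arm(rows=[{"dp": [86,2.3,0],"turn": [0,0,0],"grip": 0.2},{"dp": [86,2.3,0],"turn": [0,0,0],"grip": 0.2},{"dp": [86,2.3,30],"turn": [0,0,0],"grip": 0.2},{"dp": [86,2.3,60],"turn": [0,0,0],"grip": 0.2},{"dp": [86,2.3,85],"turn": [0,0,0],"grip": 0.2},{"dp": [86,2.3,100],"turn": [0,0,0],"grip": 0.2},{"dp": [86,2.3,108],"turn": [0,0,0],"grip": 0.2},{"dp": [86,2.3,108],"turn": [0,0,0],"grip": 0.2},{"dp": [86,2.3,108],"turn": [0,0,0],"grip": 0.2},{"dp": [86,2.3,108],"turn": [0,0,0],"grip": 0.2}])

```text
time_s: 6.6
position: [0.5707, -0.0242, 0.1211]
tcp_rot: [[-0.001, 1.0, 0.002], [1.0, 0.001, -0.001], [-0.001, 0.002, -1.0]]
force: [-0.3, 0.2, -1.5]
opening: 0.335
```

```bash
python3 g.py .5697 -.023 .0975 90;python3 - <<'E'
from g import *
snap('scene','s1');p,d,i=load('s1');cv2.imwrite('pics/s1z.png',cv2.resize(p[120:270,220:400,::-1],(720,600)))
E
```

```text
t 6.6 p [ 0.5707 -0.0242  0.1211] yaw 90.1 F [-0.3  0.2 -1.5] op 0.335
dp [ 1.2 -1.  23.5] turn [0.1 0.  0.1]
```

View pics/s1z.png

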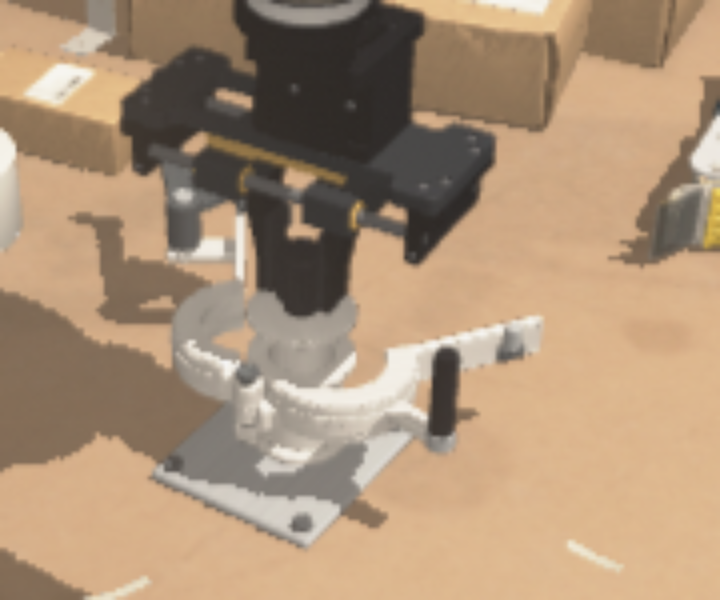

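>>> jog_arm(rows=[{"dp": [1,-1,5],"turn": [0,0,0],"grip": 0.2},{"dp": [1,-1,10],"turn": [0,0,0],"grip": 0.2},{"dp": [1,-1,15],"turn": [0,0,0],"grip": 0.2},{"dp": [1,-1,19],"turn": [0,0,0],"grip": 0.2},{"dp": [1,-1,22],"turn": [0,0,0],"grip": 0.2},{"dp": [1,-1,22],"turn": [0,0,0],"grip": 0.2},{"dp": [1,-1,22],"turn": [0,0,0],"grip": 0.2}])

```text
time_s: 7.35
position: [0.5688, -0.023, 0.0978]
tcp_rot: [[-0.001, 1.0, -0.0], [1.0, 0.001, 0.0], [0.0, -0.0, -1.0]]
force: [0.9, -0.6, -2.5]
opening: 0.333
```

```bash
python3 g.py .5697 -.023 .0975 90
```

```text
t 7.35 p [ 0.5688 -0.023   0.0978] yaw 90.1 F [ 0.9 -0.6 -2.5] op 0.333
dp [0.  0.9 0.3] turn [-0.  -0.   0.1]
```

>>> jog_arm(rows=[{"dp": [0,0.5,1],"turn": [0,0,0],"grip": 0.2},{"dp": [0,0.5,1.5],"turn": [0,0,0],"grip": 0.2},{"dp": [0,0.5,1.5],"turn": [0,0,0],"grip": 0.2}])

```text
time_s: 7.65
position: [0.5695, -0.023, 0.0969]
tcp_rot: [[-0.001, 1.0, 0.001], [1.0, 0.001, -0.0], [-0.0, 0.001, -1.0]]
force: [-0.2, -0.1, 2.2]
opening: 0.334
```

>>> jog_arm(rows=[{"dp": [0,0,0],"turn": [0,0,0],"grip": 0.55},{"dp": [0,0,0],"turn": [0,0,0],"grip": 0.55},{"dp": [0,0,0],"turn": [0,0,0],"grip": 0.55},{"dp": [0,0,0],"turn": [0,0,0],"grip": 0.55},{"dp": [0,0,-10],"turn": [0,0,0],"grip": 0.55},{"dp": [0,0,-40],"turn": [0,0,0],"grip": 0.55},{"dp": [0,0,-80],"turn": [0,0,0],"grip": 0.55},{"dp": [-60,0,-110],"turn": [0,0,0],"grip": 0.55},{"dp": [-86,0,-120],"turn": [0,0,0],"grip": 0.55},{"dp": [-86,0,-120],"turn": [0,0,0],"grip": 0.55}])

```text
time_s: 8.65
position: [0.5722, -0.1145, 0.2205]
tcp_rot: [[0.003, 1.0, 0.009], [1.0, -0.003, -0.006], [-0.006, 0.009, -1.0]]
force: [0.8, -0.5, 0.3]
opening: 0.549
```

Run:
```python
from g import *
st(); p,d,i=snap('wrist','w4'); st()
cv2.imwrite('pics/w4z.png',cv2.resize(p[10:280,100:500,::-1],(800,540),interpolation=cv2.INTER_NEAREST))
```

```text
t 8.65 p [ 0.5722 -0.1145  0.2205] yaw 89.8 F [ 0.8 -0.5  0.3] op 0.549
t 8.7 p [ 0.5706 -0.1117  0.2187] yaw 89.8 F [-0.5 -0.7 -0.5] op 0.551
```

View pics/w4z.png

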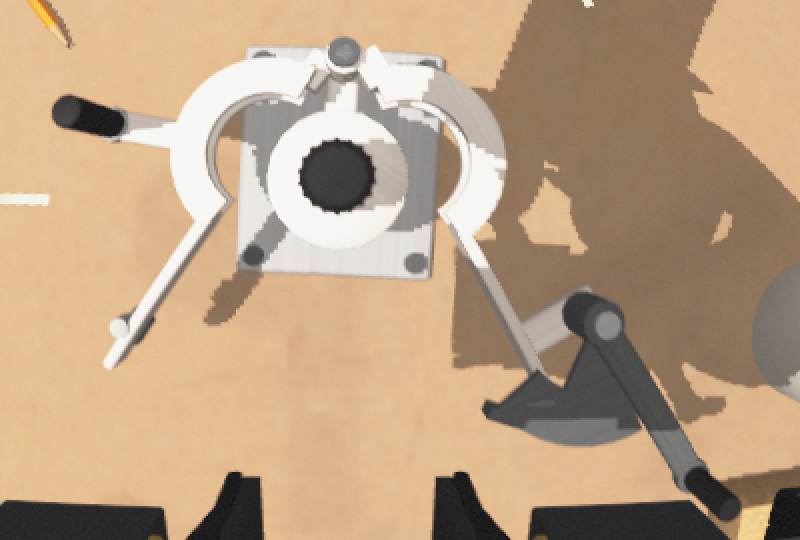

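Run:
```python
from g import *
p,d,i=load('w4')
def w(us,vs,z): return onplane(i,100+np.array(us,float)/2,10+np.array(vs,float)/2,z,True)
a=w([267,408,338,338],[179,179,109,248],.076);print(a,(a[:2].mean(0)+a[2:].mean(0))/2)
print('fg',w([68],[111],.13),w([122],[124],.077),'lg',w([728],[507],.132),'pivot',w([608],[326],.1))
v=np.array([-.070,-.030]);
H=np.array([.5723,.0323])
for yaw in [-3,-3.5]:
    c,s=np.cos(np.radians(yaw)),np.sin(np.radians(yaw));R=np.array([[c,-s],[s,c]]);P=np.array([.5695,-.0222])
    print(yaw,'H',P+R@[0,.055],'fg shut',P+R@v,'piv',P+R@[.04,-.105])
```

```text
[[ 0.5379 -0.0216  0.076 ]
 [ 0.6008 -0.022   0.076 ]
 [ 0.5698  0.0098  0.076 ]
 [ 0.5695 -0.0535  0.076 ]] [ 0.5695 -0.0218  0.076 ]
fg [[0.4665 0.0086 0.13  ]] [[0.4709 0.0081 0.077 ]] lg [[ 0.7524 -0.1616  0.132 ]] pivot [[ 0.6902 -0.0836  0.1   ]]
-3 H [0.5724 0.0327] fg shut [ 0.498  -0.0485] piv [ 0.6039 -0.1291]
-3.5 H [0.5729 0.0327] fg shut [ 0.4978 -0.0479] piv [ 0.603  -0.1294]
```

>>> jog_arm(rows=[{"dp": [119.5,-104,0],"turn": [0,0,70],"grip": 0.4},{"dp": [119.5,-104,0],"turn": [0,0,70],"grip": 0.4},{"dp": [119.5,-104,0],"turn": [0,0,70],"grip": 0.4},{"dp": [119.5,-104,0],"turn": [0,0,70],"grip": 0.4},{"dp": [119.5,-104,0],"turn": [0,0,70],"grip": 0.4},{"dp": [119.5,-104,20],"turn": [0,0,70],"grip": 0.4},{"dp": [119.5,-104,40],"turn": [0,0,70],"grip": 0.4},{"dp": [119.5,-104,60],"turn": [0,0,70],"grip": 0.4},{"dp": [119.5,-104,60],"turn": [0,0,70],"grip": 0.4},{"dp": [119.5,-104,60],"turn": [0,0,70],"grip": 0.4}])

```text
time_s: 9.7
position: [0.4646, 0.0112, 0.1562]
tcp_rot: [[0.938, 0.346, -0.002], [0.346, -0.938, 0.001], [-0.002, -0.001, -1.0]]
force: [0.0, 0.1, 0.5]
opening: 0.402
```

Run:
```python
from g import *
st(); p,d,i=snap('top','t5');go(.4665,.0078,.105,20)
cv2.imwrite('pics/t5z.png',cv2.resize(p[120:280,220:400,::-1],(675,600),interpolation=cv2.INTER_CUBIC))
p,d,i=snap('scene','s5');cv2.imwrite('pics/s5z.png',cv2.resize(p[120:270,220:400,::-1],(720,600)))
```

```text
t 9.7 p [0.4646 0.0112 0.1562] yaw 20.2 F [0.  0.1 0.5] op 0.402
dp [ 0.1  3.3 51.8] turn [-0.  -0.   0.2]
```

View pics/s5z.png

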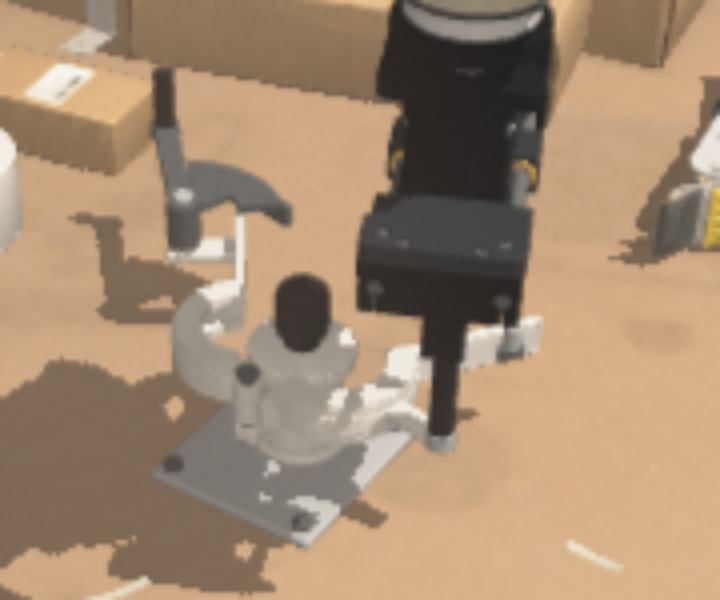

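>>> jog_arm(rows=[{"dp": [0,3,10],"turn": [0,0,0],"grip": 0.4},{"dp": [0,3,20],"turn": [0,0,0],"grip": 0.4},{"dp": [0,3,30],"turn": [0,0,0],"grip": 0.4},{"dp": [0,3,40],"turn": [0,0,0],"grip": 0.4},{"dp": [0,3,50],"turn": [0,0,0],"grip": 0.4},{"dp": [0,3,50],"turn": [0,0,0],"grip": 0.4}])

```text
time_s: 10.4
position: [0.4652, 0.0078, 0.1048]
tcp_rot: [[0.939, 0.343, -0.003], [0.343, -0.939, 0.001], [-0.003, -0.002, -1.0]]
force: [0.7, -0.4, -0.7]
opening: 0.401
```

Run:
```python
from g import *
st()
H=np.array([.5726,.0327])
for a in [193.3,200,208,216,222,227.4]:
    t=np.radians(a); q=H+.110*np.array([np.cos(t),np.sin(t)]); 
    # TCP leads pin by 10mm along tangent (trailing finger)
    off=.0105; tan=np.array([-np.sin(t),np.cos(t)]); print(a,q,q+off*tan); go(*(q+off*tan),.105,a-180)
```

```text
t 10.4 p [0.4652 0.0078 0.1048] yaw 20.1 F [ 0.7 -0.4 -0.7] op 0.401
193.3 [0.4656 0.0074] [ 0.468  -0.0028]
dp [-1.  10.9 -0.2] turn [-0.1  0.2  6.8]
200 [ 0.4692 -0.0049] [ 0.4728 -0.0148]
dp [-0.6 23.8 -0.2] turn [-0.1  0.2  0.1]
208 [ 0.4755 -0.0189] [ 0.4804 -0.0282]
dp [ 2.  39.  -0.3] turn [-0.1  0.2 -7.9]
216 [ 0.4836 -0.032 ] [ 0.4898 -0.0405]
dp [ 6.6 53.7 -0.3] turn [ -0.1   0.2 -15.9]
222 [ 0.4909 -0.0409] [ 0.4979 -0.0487]
dp [11.4 64.2 -0.4] turn [ -0.1   0.1 -21.9]
227.4 [ 0.4981 -0.0483] [ 0.5059 -0.0554]
dp [16.6 73.3 -0.4] turn [ -0.1   0.1 -27.3]
```

>>> jog_arm(rows=[{"dp": [-0.5,8,0],"turn": [0,0,2],"grip": 0.4},{"dp": [-0.5,14,0],"turn": [0,0,1],"grip": 0.4},{"dp": [-0.5,20,0],"turn": [0,0,0],"grip": 0.4},{"dp": [-0.5,25,0],"turn": [0,0,-1],"grip": 0.4},{"dp": [0.5,31,0],"turn": [0,0,-4],"grip": 0.4},{"dp": [1.5,37,0],"turn": [0,0,-7],"grip": 0.4},{"dp": [3,42,0],"turn": [0,0,-10],"grip": 0.4},{"dp": [5,48,0],"turn": [0,0,-13],"grip": 0.4},{"dp": [6.5,53,0],"turn": [0,0,-16],"grip": 0.4},{"dp": [8.5,58,0],"turn": [0,0,-18],"grip": 0.4}])

```text
time_s: 11.4
position: [0.4935, -0.0444, 0.1064]
tcp_rot: [[0.786, 0.618, -0.001], [0.618, -0.786, 0.0], [-0.001, -0.001, -1.0]]
force: [-2.4, 1.6, -0.4]
opening: 0.403
```

Run:
```python
from g import *
st()
H=np.array([.5726,.0327])
for a in [218,220,222,224,226,227.4,228.5]:
    t=np.radians(a); q=H+.110*np.array([np.cos(t),np.sin(t)]); off=.0105; tan=np.array([-np.sin(t),np.cos(t)]); go(*(q+off*tan),.105,a-180)
p,d,i=snap('top','t6')
cv2.imwrite('pics/t6z.png',cv2.resize(p[120:280,220:400,::-1],(675,600),interpolation=cv2.INTER_CUBIC))
```

```text
t 11.4 p [ 0.4935 -0.0444  0.1064] yaw 38.2 F [-2.4  1.6 -0.4] op 0.403
dp [-0.2 -1.6  1.5] turn [-0.1  0.1  0.2]
dp [0.2 2.2 1.4] turn [-0.1  0.1 -1.8]
dp [0.8 6.1 1.4] turn [-0.1  0.1 -3.8]
dp [1.4 9.8 1.4] turn [-0.1  0.1 -5.8]
dp [ 2.3 13.6  1.4] turn [-0.1  0.1 -7.8]
dp [ 2.9 16.2  1.4] turn [-0.1  0.1 -9.2]
dp [ 3.5 18.3  1.4] turn [ -0.1   0.1 -10.3]
```

View pics/t6z.png

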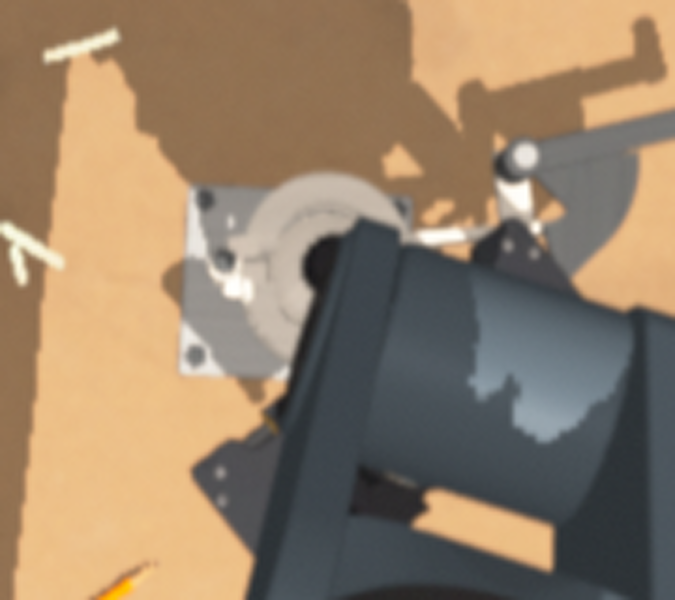

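>>> jog_arm(rows=[{"dp": [0.2,3,1],"turn": [0,0,-2],"grip": 0.4},{"dp": [0.8,6,1],"turn": [0,0,-4],"grip": 0.4},{"dp": [1.4,9,1],"turn": [0,0,-5.5],"grip": 0.4},{"dp": [2,12,1],"turn": [0,0,-7],"grip": 0.4},{"dp": [2.3,13.5,1],"turn": [0,0,-8],"grip": 0.4},{"dp": [2.5,14.5,1],"turn": [0,0,-8.5],"grip": 0.4}])

```text
time_s: 12.05
position: [0.5055, -0.0541, 0.1056]
tcp_rot: [[0.687, 0.726, 0.001], [0.726, -0.687, -0.0], [0.0, 0.001, -1.0]]
force: [-0.6, 1.7, 1.4]
opening: 0.401
```

```bash
python3 g.py .5059 -.0554 .105 47.4
```

```text
t 12.05 p [ 0.5055 -0.0541  0.1056] yaw 46.6 F [-0.6  1.7  1.4] op 0.401
dp [-0.7  1.2  0.6] turn [ 0.  -0.  -0.8]
```

>>> jog_arm(rows=[{"dp": [0,0.7,0],"turn": [0,0,0],"grip": 0.4},{"dp": [0,1.4,0],"turn": [0,0,0],"grip": 0.4},{"dp": [0,2,0],"turn": [0,0,0],"grip": 0.4},{"dp": [0,2,0],"turn": [0,0,0],"grip": 0.4}])

```text
time_s: 12.45
position: [0.5058, -0.0546, 0.1053]
tcp_rot: [[0.688, 0.726, -0.002], [0.726, -0.688, 0.001], [-0.0, -0.002, -1.0]]
force: [-3.5, 4.1, 3.9]
opening: 0.402
```

>>> jog_arm(rows=[{"dp": [0,0.7,0],"turn": [0,0,0],"grip": 0.4},{"dp": [0,1.4,0],"turn": [0,0,0],"grip": 0.4},{"dp": [0,1.4,0],"turn": [0,0,0],"grip": 0.4}])

```text
time_s: 12.75
position: [0.5058, -0.0547, 0.1052]
tcp_rot: [[0.688, 0.726, -0.004], [0.726, -0.688, 0.003], [-0.001, -0.005, -1.0]]
force: [-4.0, 6.3, 4.7]
opening: 0.401
```

```bash
python3 g.py
python3 - <<'E'
from g import *
p,d,i=snap('wrist','w7');cv2.imwrite('pics/w7.png',p[:,:,::-1])
p,d,i=snap('top','t7')
cv2.imwrite('pics/t7z.png',cv2.resize(p[120:280,220:400,::-1],(675,600),interpolation=cv2.INTER_CUBIC))
E
```

```text
t 12.75 p [ 0.5058 -0.0547  0.1052] yaw 46.5 F [-4.   6.3  4.7] op 0.401
```

View pics/w7.png

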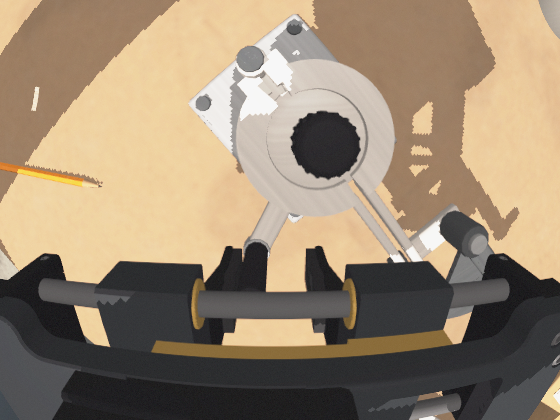

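View pics/t7z.png

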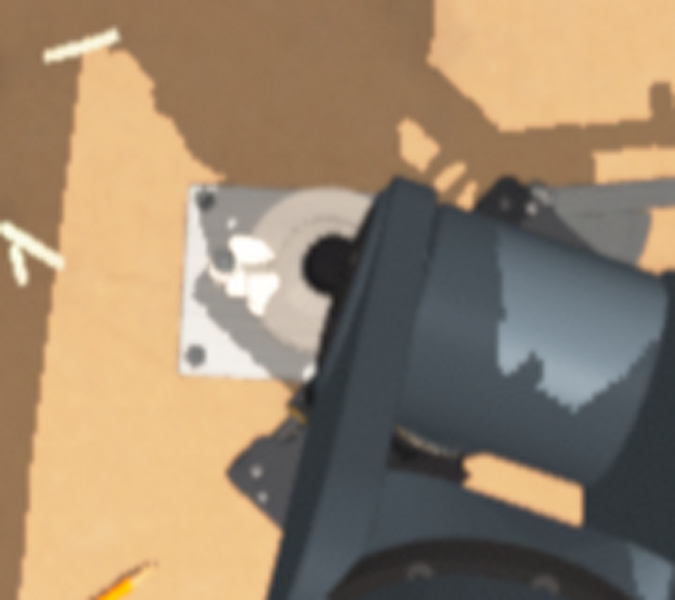

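>>> jog_arm(rows=[{"dp": [0,-4,0],"turn": [0,0,0],"grip": 0.4},{"dp": [0,-8,0],"turn": [0,0,0],"grip": 0.4},{"dp": [0,-9,-40],"turn": [0,0,0],"grip": 0.4},{"dp": [0,-9,-80],"turn": [0,0,0],"grip": 0.4},{"dp": [-110,240,-115],"turn": [0,0,-47],"grip": 0.4},{"dp": [-110,240,-115],"turn": [0,0,-47],"grip": 0.4},{"dp": [-110,240,-115],"turn": [0,0,-47],"grip": 0.4},{"dp": [-110,240,-115],"turn": [0,0,-47],"grip": 0.4},{"dp": [-110,240,-115],"turn": [0,0,-47],"grip": 0.4},{"dp": [-110,240,-115],"turn": [0,0,-47],"grip": 0.4}])

```text
time_s: 13.85
position: [0.6081, -0.307, 0.2212]
tcp_rot: [[-0.063, 0.998, 0.004], [0.998, 0.063, -0.006], [-0.006, 0.004, -1.0]]
force: [-0.6, 0.3, -0.3]
opening: 0.398
```

>>> jog_arm(rows=[{"dp": [0,0,0],"turn": [0,0,0],"grip": 0.4},{"dp": [0,0,0],"turn": [0,0,0],"grip": 0.4}])

```text
time_s: 14.05
position: [0.6058, -0.3016, 0.2198]
tcp_rot: [[-0.06, 0.998, -0.0], [0.998, 0.06, 0.0], [0.0, -0.0, -1.0]]
force: [0.2, 0.1, -0.4]
opening: 0.398
```

Run:
```python
from g import *
st(); p,d,i=snap('wrist','w8'); st()
```

```text
t 14.05 p [ 0.6058 -0.3016  0.2198] yaw 93.4 F [ 0.2  0.1 -0.4] op 0.398
t 14.1 p [ 0.6054 -0.3004  0.2197] yaw 93.5 F [ 0.3  0.5 -0.5] op 0.402
```

View pics/w8.png

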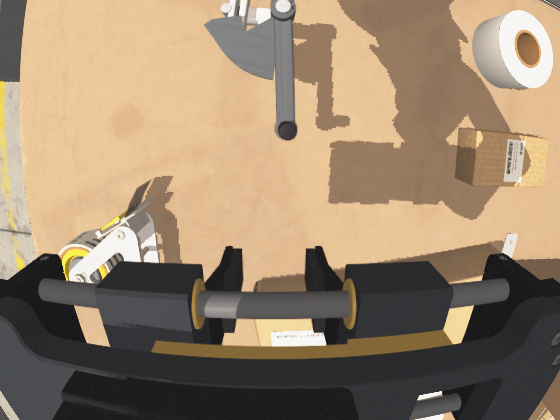

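Run:
```python
from g import *
p,d,i=load('w8')
q=onplane(i,np.array([287.]),np.array([131.]),.132,True)[0]; pv=onplane(i,np.array([283.]),np.array([7.]),.102,True)[0]
print(q,pv,np.hypot(*(q-pv)[:2]),np.degrees(np.arctan2(*(q-pv)[1::-1])))
go(q[0],q[1],.16,93.5); go(q[0],q[1],.108,93.5)
```

```text
[ 0.6114 -0.2332  0.132 ] [ 0.6031 -0.1298  0.102 ] 0.10368526565177955 -85.42440924780574
dp [66.7 10.1 59.8] turn [-0.1 -0.1  0. ]
dp [ 66.7  10.1 111.8] turn [-0.1 -0.1  0. ]
```

>>> jog_arm(rows=[{"dp": [40,10,20],"turn": [0,0,0],"grip": 0.4},{"dp": [67,10,50],"turn": [0,0,0],"grip": 0.4},{"dp": [67,10,60],"turn": [0,0,0],"grip": 0.4},{"dp": [67,10,60],"turn": [0,0,0],"grip": 0.4},{"dp": [67,10,70],"turn": [0,0,0],"grip": 0.4},{"dp": [67,10,80],"turn": [0,0,0],"grip": 0.4},{"dp": [67,10,90],"turn": [0,0,0],"grip": 0.4},{"dp": [67,10,100],"turn": [0,0,0],"grip": 0.4},{"dp": [67,10,110],"turn": [0,0,0],"grip": 0.4},{"dp": [67,10,110],"turn": [0,0,0],"grip": 0.4}])

```text
time_s: 15.1
position: [0.6107, -0.2333, 0.1083]
tcp_rot: [[-0.061, 0.998, -0.003], [0.998, 0.062, 0.002], [0.002, -0.003, -1.0]]
force: [-1.0, -1.0, -0.1]
opening: 0.4
```

Run:
```python
from g import *
st()
C=np.array([.6035,-.1294])
for a in range(274,220,-6):
    t=np.radians(a); q=C+.105*np.array([np.cos(t),np.sin(t)]); off=.0095; tan=np.array([np.sin(t),-np.cos(t)]); print(a); go(*(q+off*tan),.108,a-180)
p,d,i=snap('scene','s9');cv2.imwrite('pics/s9z.png',cv2.resize(p[100:250,240:420,::-1],(720,600)))
```

```text
t 15.1 p [ 0.6107 -0.2333  0.1083] yaw 93.5 F [-1.  -1.  -0.1] op 0.4
274
dp [-1.  -9.5  0.3] turn [-0.2 -0.1 -0.5]
268
dp [  0.5 -20.4   0.4] turn [-0.2 -0.1  5.5]
262
dp [  3.1 -31.1   0.4] turn [-0.2 -0.1 11.5]
256
dp [  6.9 -41.5   0.4] turn [-0.2 -0.1 17.5]
250
dp [ 11.6 -51.4   0.5] turn [-0.2 -0.1 23.5]
244
dp [ 17.4 -60.8   0.5] turn [-0.2 -0.1 29.5]
238
dp [ 24.2 -69.6   0.6] turn [-0.2 -0.1 35.5]
232
dp [ 31.8 -77.5   0.6] turn [-0.2 -0.  41.5]
226
dp [ 40.2 -84.7   0.6] turn [-0.2 -0.  47.5]
```

View pics/s9z.png

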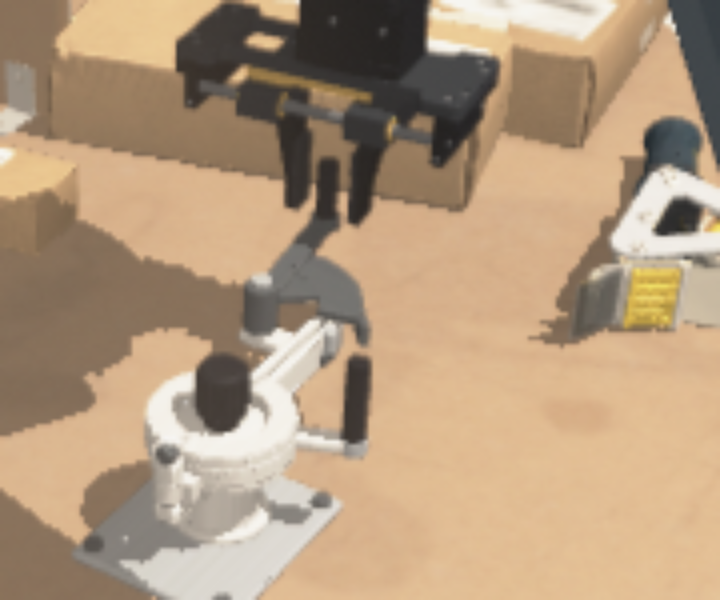

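>>> jog_arm(rows=[{"dp": [-1,-6,0],"turn": [0,0,0],"grip": 0.4},{"dp": [-1,-10,0],"turn": [0,0,0],"grip": 0.4},{"dp": [0,-15.5,0],"turn": [0,0,2.5],"grip": 0.4},{"dp": [0.5,-20.5,0],"turn": [0,0,5.5],"grip": 0.4},{"dp": [2,-26,0],"turn": [0,0,8.5],"grip": 0.4},{"dp": [3,-31,0],"turn": [0,0,11.5],"grip": 0.4},{"dp": [5,-36,0],"turn": [0,0,14.5],"grip": 0.4},{"dp": [7,-41.5,0],"turn": [0,0,17.5],"grip": 0.4},{"dp": [9,-46.5,0],"turn": [0,0,20.5],"grip": 0.4},{"dp": [11.5,-51.5,0],"turn": [0,0,23.5],"grip": 0.4}])

```text
time_s: 16.15
position: [0.5603, -0.226, 0.1113]
tcp_rot: [[0.343, 0.939, 0.003], [0.939, -0.343, -0.002], [-0.001, 0.003, -1.0]]
force: [1.7, -1.1, -0.5]
opening: 0.399
```

```bash
cat > L.py <<'E'
from g import *
st(); s=bot.read_state(); R=s['tcp_rot']; print('F tool',(R.T@s['force']).round(1))
C=np.array([.6035,-.1294]); r=s['position'][:2]-C; y=-R[:2,1]
print('angle of pin est', np.degrees(np.arctan2(*(r-.0095*y)[::-1]))%360, 'r',np.hypot(*(r-.0095*y)))
import sys
for a in map(float,sys.argv[1:]):
    t=np.radians(a); q=C+.105*np.array([np.cos(t),np.sin(t)]); off=.0095; tan=np.array([np.sin(t),-np.cos(t)]); print(a); go(*(q+off*tan),.108,a-180,s)
E
python3 L.py 248 246 244 242 240 238 236 234
```

```text
t 16.15 p [ 0.5603 -0.226   0.1113] yaw 69.9 F [ 1.7 -1.1 -0.5] op 0.399
F tool [-0.5  2.   0.5]
angle of pin est 251.06393482956923 r 0.10557930617227732
248.0
dp [ 0.9 -5.6  3.2] turn [0.2 0.  1.9]
246.0
dp [ 1.5 -9.3  3.2] turn [0.2 0.  3.9]
244.0
dp [  2.1 -12.9   3.2] turn [0.2 0.  5.9]
242.0
dp [  2.9 -16.5   3.2] turn [0.2 0.  7.9]
240.0
dp [  3.8 -20.1   3.2] turn [0.2 0.  9.9]
238.0
dp [  4.8 -23.6   3.2] turn [ 0.2  0.  11.9]
236.0
dp [  5.9 -27.1   3.2] turn [ 0.2  0.  13.9]
234.0
dp [  7.2 -30.6   3.2] turn [ 0.2  0.  15.9]
```

>>> jog_arm(rows=[{"dp": [1,-5.5,0],"turn": [0,0,2],"grip": 0.4},{"dp": [1.5,-9.3,1],"turn": [0,0,4],"grip": 0.4},{"dp": [2,-13,1],"turn": [0,0,6],"grip": 0.4},{"dp": [3,-16.5,1.5],"turn": [0,0,8],"grip": 0.4},{"dp": [4,-20,1.5],"turn": [0,0,10],"grip": 0.4},{"dp": [5,-23.5,1.5],"turn": [0,0,12],"grip": 0.4},{"dp": [6,-27,1.5],"turn": [0,0,14],"grip": 0.4}])

```text
time_s: 16.85
position: [0.5373, -0.2113, 0.11]
tcp_rot: [[0.56, 0.829, 0.003], [0.829, -0.56, -0.002], [0.0, 0.004, -1.0]]
force: [0.7, -0.0, -0.1]
opening: 0.399
```

```bash
python3 L.py 234 232 230 228 226
```

```text
t 16.85 p [ 0.5373 -0.2113  0.11  ] yaw 56.0 F [ 0.7 -0.  -0.1] op 0.399
F tool [0.3 0.6 0.1]
angle of pin est 236.22945281494464 r 0.10495572398313288
234.0
dp [ 0.3 -4.1  2. ] turn [ 0.2 -0.   2. ]
232.0
dp [ 0.9 -7.7  2. ] turn [ 0.2 -0.   4. ]
230.0
dp [  1.5 -11.4   2. ] turn [ 0.2 -0.   6. ]
228.0
dp [  2.3 -15.    2. ] turn [ 0.2 -0.   8. ]
226.0
dp [  3.2 -18.5   1.9] turn [ 0.2 -0.  10. ]
```

>>> jog_arm(rows=[{"dp": [0.3,-2,0],"turn": [0,0,1],"grip": 0.4},{"dp": [0.4,-4,0],"turn": [0,0,2],"grip": 0.4},{"dp": [0.7,-6,0.5],"turn": [0,0,3],"grip": 0.4},{"dp": [0.9,-7.7,0.5],"turn": [0,0,4],"grip": 0.4},{"dp": [0.9,-7.7,0.5],"turn": [0,0,4],"grip": 0.4},{"dp": [0.9,-7.7,0.5],"turn": [0,0,4],"grip": 0.4}])

```text
time_s: 17.45
position: [0.5303, -0.2052, 0.1082]
tcp_rot: [[0.615, 0.789, -0.001], [0.789, -0.615, 0.001], [-0.0, -0.001, -1.0]]
force: [-0.8, -0.0, 0.4]
opening: 0.404
```

```bash
python3 L.py 230 228 226 224 222 220
```

```text
t 17.45 p [ 0.5303 -0.2052  0.1082] yaw 52.1 F [-0.8 -0.   0.4] op 0.404
F tool [-0.5 -0.6 -0.4]
angle of pin est 231.17704305868466 r 0.10475702065712307
230.0
dp [ 0.2 -2.2  0.2] turn [-0.1  0.   2.1]
228.0
dp [ 0.7 -5.8  0.2] turn [-0.1  0.   4.1]
226.0
dp [ 1.3 -9.4  0.2] turn [-0.   0.   6.1]
224.0
dp [  2.1 -13.    0.2] turn [-0.   0.   8.1]
222.0
dp [  3.  -16.6   0.2] turn [-0.   0.  10.1]
220.0
dp [  4.  -20.1   0.2] turn [-0.   0.  12.1]
```

>>> jog_arm(rows=[{"dp": [0.2,-2,0],"turn": [0,0,1.5],"grip": 0.4},{"dp": [0.5,-4,0],"turn": [0,0,3],"grip": 0.4},{"dp": [0.7,-6,0],"turn": [0,0,4],"grip": 0.4},{"dp": [1,-8,0],"turn": [0,0,5],"grip": 0.4},{"dp": [1.3,-9.5,0],"turn": [0,0,6],"grip": 0.4}])

```text
time_s: 17.95
position: [0.5238, -0.1984, 0.1083]
tcp_rot: [[0.695, 0.719, 0.0], [0.719, -0.695, 0.0], [0.0, 0.0, -1.0]]
force: [2.2, -0.3, -1.1]
opening: 0.401
```

```bash
python3 L.py 224 222 220 218 216 214
```

```text
t 17.95 p [ 0.5238 -0.1984  0.1083] yaw 46.0 F [ 2.2 -0.3 -1.1] op 0.401
F tool [1.3 1.8 1.1]
angle of pin est 226.0578307663814 r 0.10502020485613604
224.0
dp [ 0.4 -3.8  0.3] turn [ 0. -0.  2.]
222.0
dp [ 0.9 -7.4  0.3] turn [ 0. -0.  4.]
220.0
dp [  1.6 -11.    0.3] turn [ 0. -0.  6.]
218.0
dp [  2.4 -14.6   0.3] turn [ 0. -0.  8.]
216.0
dp [  3.3 -18.2   0.3] turn [ 0. -0. 10.]
214.0
dp [  4.3 -21.7   0.3] turn [ 0. -0. 12.]
```

>>> jog_arm(rows=[{"dp": [0.2,-2,0],"turn": [0,0,1],"grip": 0.4},{"dp": [0.4,-4,0],"turn": [0,0,2],"grip": 0.4},{"dp": [0.7,-6,0],"turn": [0,0,3],"grip": 0.4},{"dp": [0.9,-7.5,0],"turn": [0,0,4],"grip": 0.4},{"dp": [0.9,-7.5,0],"turn": [0,0,4],"grip": 0.4}])

```text
time_s: 18.45
position: [0.5194, -0.193, 0.1084]
tcp_rot: [[0.743, 0.669, 0.001], [0.669, -0.743, -0.001], [0.0, 0.001, -1.0]]
force: [3.0, -2.5, -2.9]
opening: 0.401
```

```bash
python3 L.py  220 218 216 214
```

```text
t 18.45 p [ 0.5194 -0.193   0.1084] yaw 42.0 F [ 3.  -2.5 -2.9] op 0.401
F tool [0.6 3.9 2.9]
angle of pin est 222.2464218009391 r 0.10507409391554573
220.0
dp [ 0.5 -4.1  0.4] turn [ 0.1 -0.   2. ]
218.0
dp [ 1.  -7.8  0.4] turn [ 0.1 -0.   4. ]
216.0
dp [  1.7 -11.4   0.4] turn [ 0.1 -0.   6. ]
214.0
dp [  2.4 -15.    0.4] turn [ 0.1 -0.   8. ]
```

>>> jog_arm(rows=[{"dp": [0.1,-1.5,0],"turn": [0,0,0.7],"grip": 0.4},{"dp": [0.3,-3,0],"turn": [0,0,1.4],"grip": 0.4},{"dp": [0.5,-4.5,0],"turn": [0,0,2],"grip": 0.4},{"dp": [0.5,-5.5,0],"turn": [0,0,2.5],"grip": 0.4},{"dp": [0.5,-5.5,0],"turn": [0,0,2.5],"grip": 0.4}])

```text
time_s: 18.95
position: [0.5164, -0.189, 0.1085]
tcp_rot: [[0.771, 0.636, 0.001], [0.636, -0.771, -0.002], [0.0, 0.002, -1.0]]
force: [3.6, -4.7, -3.5]
opening: 0.404
```

```bash
python3 L.py  218 216 214
```

```text
t 18.95 p [ 0.5164 -0.189   0.1085] yaw 39.5 F [ 3.6 -4.7 -3.5] op 0.404
F tool [-0.2  5.9  3.5]
angle of pin est 219.55876959569835 r 0.10516239129218148
218.0
dp [ 0.5 -2.9  0.5] turn [ 0.1 -0.   1.5]
216.0
dp [ 0.9 -6.5  0.5] turn [ 0.1 -0.   3.5]
214.0
dp [  1.6 -10.1   0.4] turn [ 0.1 -0.   5.5]
```

>>> jog_arm(rows=[{"dp": [0.2,-1.5,0],"turn": [0,0,0.5],"grip": 0.4},{"dp": [0.4,-3,0],"turn": [0,0,1],"grip": 0.4},{"dp": [0.4,-3,0],"turn": [0,0,1],"grip": 0.4},{"dp": [0.4,-3,0],"turn": [0,0,1],"grip": 0.4}])

```text
time_s: 19.35
position: [0.5149, -0.187, 0.1085]
tcp_rot: [[0.782, 0.623, 0.002], [0.623, -0.782, -0.002], [-0.0, 0.003, -1.0]]
force: [2.9, -6.6, -5.0]
opening: 0.402
```

```bash
python3 L.py  216 214
python3 - <<'E'
from g import *
for k in range(3):
    vision.capture('top'); s=bot.read_state(); print((s['tcp_rot'].T@s['force']).round(1))
E
```

```text
t 19.35 p [ 0.5149 -0.187   0.1085] yaw 38.5 F [ 2.9 -6.6 -5. ] op 0.402
F tool [-1.9  7.   5. ]
angle of pin est 218.20318210180875 r 0.10521797874984042
216.0
dp [ 0.7 -4.   0.4] turn [0.2 0.  2.5]
214.0
dp [ 1.3 -7.7  0.4] turn [0.2 0.  4.5]
[-1.6  6.1  4.6]
[-2.3  7.1  4.5]
[-0.4  6.   5.7]
```

>>> jog_arm(rows=[{"dp": [0.2,-1.5,0.5],"turn": [0,0,0.7],"grip": 0.4},{"dp": [0.5,-3,1],"turn": [0,0,1.4],"grip": 0.4},{"dp": [0.5,-3.5,1],"turn": [0,0,1.7],"grip": 0.4},{"dp": [0.5,-3.5,1],"turn": [0,0,1.7],"grip": 0.4}])

```text
time_s: 19.9
position: [0.514, -0.1853, 0.1083]
tcp_rot: [[0.8, 0.6, 0.004], [0.6, -0.8, -0.005], [0.0, 0.006, -1.0]]
force: [2.9, -7.4, -1.5]
opening: 0.401
```

```bash
python3 L.py  216 214
python3 - <<'E'
from g import *
for k in range(4):
    vision.capture('top'); s=bot.read_state(); print((s['tcp_rot'].T@s['force']).round(1))
E
```

```text
t 19.9 p [ 0.514  -0.1853  0.1083] yaw 36.9 F [ 2.9 -7.4 -1.5] op 0.401
F tool [-2.1  7.6  1.5]
angle of pin est 217.16221808938695 r 0.10514227483807484
216.0
dp [ 0.3 -2.1  0.2] turn [ 0.4 -0.   0.9]
214.0
dp [ 0.7 -5.8  0.2] turn [ 0.4 -0.   2.9]
[-3.6  7.6  1.7]
[-2.9  8.2  0.7]
[-3.   7.9  1.7]
[-2.2  7.5  1.7]
```

>>> jog_arm(rows=[{"dp": [0.2,-0.5,0],"turn": [0,0,0.3],"grip": 0.4},{"dp": [0.3,-1,0],"turn": [0,0,0.5],"grip": 0.4},{"dp": [0.3,-1,0],"turn": [0,0,0.5],"grip": 0.4},{"dp": [0.3,-1,0],"turn": [0,0,0.5],"grip": 0.4}])

```text
time_s: 20.5
position: [0.5137, -0.1847, 0.1083]
tcp_rot: [[0.805, 0.593, 0.004], [0.593, -0.805, -0.006], [-0.0, 0.007, -1.0]]
force: [2.0, -9.8, -1.6]
opening: 0.402
```

```bash
python3 L.py
python3 - <<'E'
from g import *
for k in range(3):
    vision.capture('top'); s=bot.read_state(); print((s['tcp_rot'].T@s['force']).round(1))
E
```

```text
t 20.5 p [ 0.5137 -0.1847  0.1083] yaw 36.4 F [ 2.  -9.8 -1.6] op 0.402
F tool [-4.2  9.1  1.6]
angle of pin est 216.78696625324952 r 0.10511590296963952
[-3.   8.7  1.4]
[-2.8  8.5  2.3]
[-3.8  9.   1.4]
```

>>> jog_arm(rows=[{"dp": [0,2,0],"turn": [0,0,0],"grip": 0.4},{"dp": [0,4,0],"turn": [0,0,0],"grip": 0.4},{"dp": [0,7,0],"turn": [0,0,0],"grip": 0.4},{"dp": [0,10,0],"turn": [0,0,0],"grip": 0.4},{"dp": [0,12,0],"turn": [0,0,0],"grip": 0.4},{"dp": [0,12,0],"turn": [0,0,0],"grip": 0.4}])

```text
time_s: 21.25
position: [0.5189, -0.1909, 0.1071]
tcp_rot: [[0.805, 0.593, -0.001], [0.593, -0.805, 0.001], [-0.0, -0.001, -1.0]]
force: [-0.8, -0.7, 0.8]
opening: 0.396
```

```bash
python3 L.py
python3 - <<'E'
from g import *
snap('wrist','w10')
E
```

```text
t 21.25 p [ 0.5189 -0.1909  0.1071] yaw 36.4 F [-0.8 -0.7  0.8] op 0.396
F tool [-1.   0.1 -0.8]
angle of pin est 221.2165414354233 r 0.10502362992782871
```

View pics/w10.png

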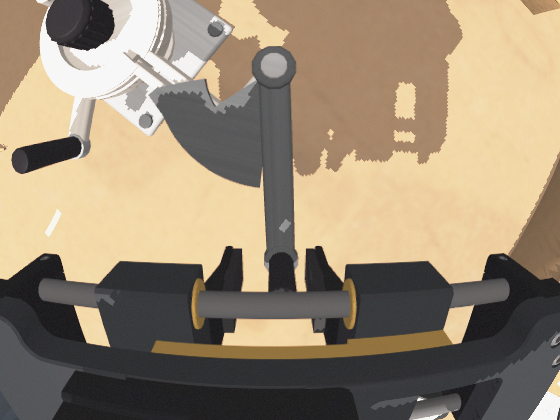

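>>> jog_arm(rows=[{"dp": [0,0,-20],"turn": [0,0,0],"grip": 0.4},{"dp": [0,0,-50],"turn": [0,0,0],"grip": 0.4},{"dp": [0,0,-90],"turn": [0,0,0],"grip": 0.4},{"dp": [-40,0,-130],"turn": [0,0,0],"grip": 0.4},{"dp": [-60,50,-150],"turn": [0,0,0],"grip": 0.4},{"dp": [-60,100,-160],"turn": [0,0,0],"grip": 0.4},{"dp": [-60,100,-160],"turn": [0,0,0],"grip": 0.4},{"dp": [-60,100,-160],"turn": [0,0,0],"grip": 0.4},{"dp": [-60,100,-160],"turn": [0,0,0],"grip": 0.4},{"dp": [-60,100,-160],"turn": [0,0,0],"grip": 0.4}])

```text
time_s: 22.3
position: [0.5289, -0.3052, 0.2661]
tcp_rot: [[0.805, 0.594, -0.003], [0.594, -0.805, 0.003], [-0.001, -0.004, -1.0]]
force: [0.4, 0.1, -1.1]
opening: 0.403
```

Run:
```python
from g import *
st(); snap('wrist','w11')
p,d,i=snap('top','t11');cv2.imwrite('pics/t11z.png',cv2.resize(p[120:280,100:400,::-1],(800,427),interpolation=cv2.INTER_CUBIC))
P=cloud(d,i);m=np.zeros((420,560),bool);m[130:195,125:195]=1;m&=(abs(P[...,2]-.048)<.006)&(d>0);q=P[m];print('tape',np.median(q,0),(q.min(0)+q.max(0))/2)
p,d,i=snap('scene','s11');cv2.imwrite('pics/s11z.png',cv2.resize(p[120:270,220:400,::-1],(720,600)))
```

```text
t 22.3 p [ 0.5289 -0.3052  0.2661] yaw 36.4 F [ 0.4  0.1 -1.1] op 0.403
tape [0.6379 0.2807 0.0472] [0.6406 0.2801 0.0477]
```

View pics/w11.png

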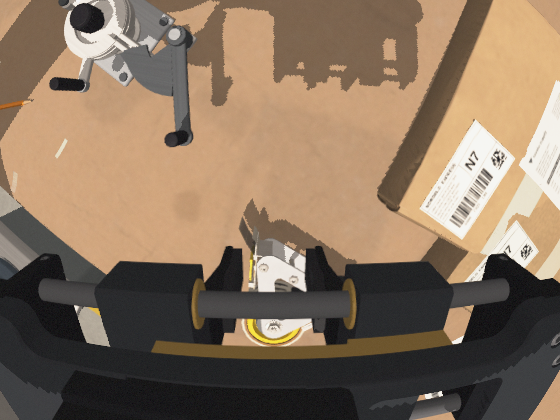

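View pics/t11z.png

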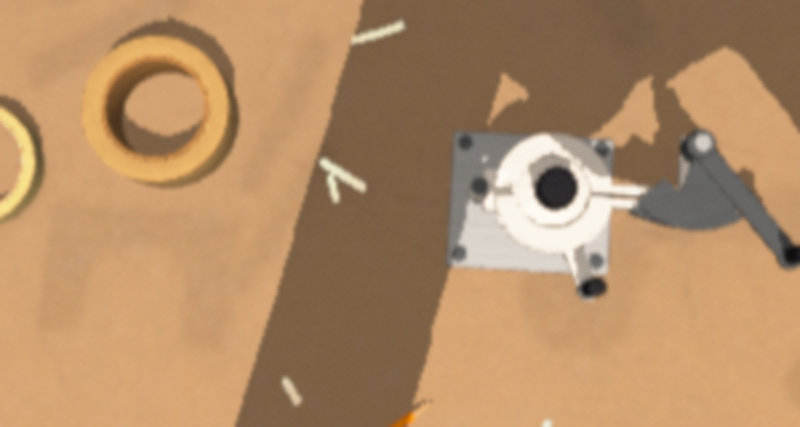

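View pics/s11z.png

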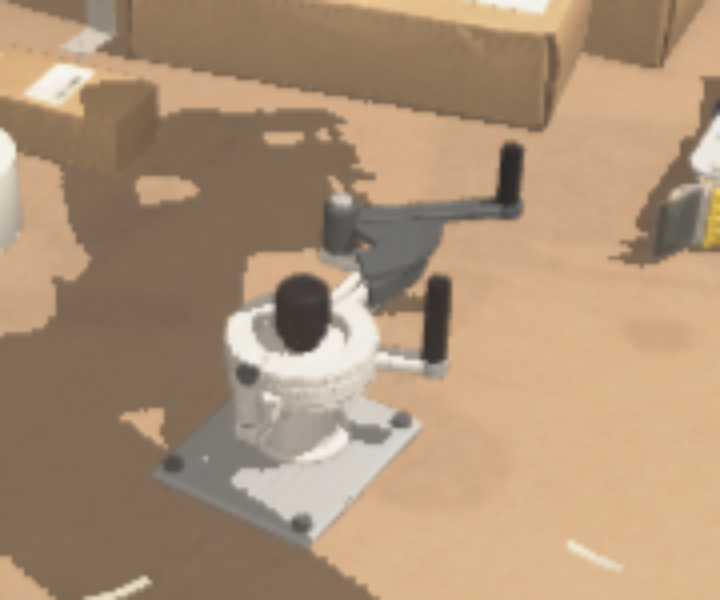

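Run:
```python
from g import *
p,d,i=load('w11')
q=onplane(i,np.array([172.]),np.array([140.]),.132,True)[0]; print(q, np.degrees(np.arctan2(q[1]+.1294,q[0]-.6035))%360,np.hypot(q[1]+.1294,q[0]-.6035))
```

```text
[ 0.5217 -0.196   0.132 ] 219.1460930705186 0.10546602975088626
```

Run:
```python
from rig import bot
print(bot.hand_in())
```

```text
the job is handed in; nothing more can be done
None
```

I set the cap on the port, swung the clamp ring shut by its front grip and latched the cam lever. I then handed the job in with the arm clear of everything, at about 22 s on the robot's clock.

- **Cap:** it sits flat and knob up. Its flange centre measured within 1 mm of the port's before the clamp was closed.
- **Clamp ring:** it swung with roughly 2–3 N at the grip. At the end I pressed to about 7.5 N with no further movement, so it is against its hard stop. The last pictures show it closed round both flanges.
- **Cam lever:** I swung it until it resisted. The last readings at the grip averaged about 8.7 N, slightly above the 8 N asked, with 2.8 to 4.2 N of sideways force along the finger pads. The lever angle was then about 0.40 rad.
- **After letting go:** the wrist picture put the lever about 2° further open than at full press. Part of that is the slack expected on release and part is measuring error. I did not press again, so as not to overtighten it. The hook's curved wall lies over the jaw ends where the roller is; the roller itself is hidden in these pictures.
- **Roll of tape:** its position was unchanged, to within 1 mm, from the first picture to the last.

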